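# Lock the air filter's coupling sleeve

## Robot

A 6-joint arm with a two-finger parallel gripper is mounted at the origin on a cart in front of the work surface, level with it; the furniture and walls round the work are solid. World frame = base frame: x ahead of the robot, y to its left, z up, the work surface at z = 0. Lengths are in m, angles in rad, forces in N, time in s.
With the tool pointing down it reaches from about 0.25 to 0.775 m from the base axis. Payload 4 kg.
Tool frame: the origin (TCP) lies midway between the tips of the shut fingers; the grasp point (between the pads) lies 19 mm behind it; z points along the fingers, x is the direction in which the jaws open and shut, and the axes are right-handed (so a half turn about z gives the same grasp; the last joint's range is limited). The gripper opens to 85 mm and grips with 20 to 120 N. Pads are 22 mm wide; open, the fingers measure 114 mm over their backs; the gripper's body (76 mm by 85 mm) begins 54 mm behind the grasp point. The pads swing forward as they close: fully open they stand 13 mm farther back than shut.
Start: joints at [-1.262, 0.087, 1.371, -0, 1.684, -0.103], TCP at [0.22, -0.504, 0.231] pointing down, gripper open.
Joint ranges: [-3.1, 3.1], [-0.76, 2.03], [0.27, 2.55], [-1.08, 4.22], [0.17, 2.65], [-2.57, 2.57]. Speed limits (rad/s): [2.79, 2.79, 3.14, 3.14, 3.14, 3.14].

## Interface

Orientations are given as a unit quaternion [w, x, y, z].
In Python, from cell import status, optics, job_done gives the robot as it stands.
- The arm moves only by the shell command python3 -m handwheel 'ROWS'. ROWS is JSON, one flat list of numbers, 5 for each row, row after row: the closure, from 0 (fully open) to 1 (shut), then the shift along the world's x, y, z in m, then the turn about the world's z in rad. In form: [fingers, dx, dy, dz, spin, fingers, dx, dy, dz, spin, ...]. A call has 1 to 5 rows; each row is the pose to reach, as a shift and turn from the pose commanded when the call began; what a row does not reach only later rows make up. A row lasts 1/8 s, in which the tool goes at most 62.5 mm and 10.7 degrees, less where a joint would pass 70% of its speed; a pose out of reach is approached as far as the arm can. A call with a gripper value outside its range is refused whole. The fingers move at their own pace and stop on an object; the grip force is fixed at half the most. Time passes only in rows, so rows that repeat a pose let the fingers close. It gives the time, the measured TCP pose, the force and the opening at its end, in the units of the state.
- status.read_state(): the state, without advancing time (a new reading comes with each control period).
- optics.get_image(name): name is "side" or "top"; returns the picture (400x640x3 uint8, red, green, blue); there is no depth.
- optics.get_calibration(name): a dict with "mtx" (3x3 intrinsics, pixels), "position" and "attitude" of the camera in the world. Camera axes: x right, y down, z forward; pixel columns grow to the right and rows downward; lengths in m; the calibration is good to about 2 mm. A picture is of the moment at which its call begins. get_calibration takes no time and is no camera call.
- job_done(): hands the job in, once; it reports no verdict.
Trained networks look in the newest picture that a camera, given by its name, has taken for a name from the list of things; names that differ only in an ending like _2 or _b are one class to them, and where a whole thing is asked for, a point or a joint stands for the part that bears it (a point fixed in the world has none). Each returns a list of dicts, best first, with "conf" (0 to 1); they miss things now and then, are a little off and sometimes report something else, mostly with a low value. They report only what shows in the picture. A call takes as long as a camera call.
- optics.find_in(camera, thing): "at" ([column, row] in pixels, amid what is visible of it).
The state is a dict: "time_s": time; "joint_positions": joint angles; "qvel": joint speeds; "joint_efforts": joint torques, N m; "position": TCP position; "eef_rot": TCP orientation; "ft_force": force on the tool from outside, world axes, zero at the start; "torque": the same for the moment, N m; "gripper_width": finger opening in m.
Only numpy, scipy, OpenCV 4.12 (cv2) and the standard library are available. Lean on these libraries where they do the work, as an engineer would, in place of code of your own. Each camera call takes 0.05 s, during which the arm holds its last target. There are 200 camera calls.

## Task

Lock the filter into the bench air coupling: draw the spring-loaded sleeve back from the filter by its finger tab, turn it so that the tab swings from the side away from you over the top towards you as far as it goes, and let the sleeve spring fully home so that the pin sits in the locking notch. Leave the tape roll, glue pot, solder reel and cutters where they are.

Things in the scene. Friction and masses are not known exactly. Their poses are not given: they have to be found in the camera images.
- air_coupling: Air coupling, bolted to the bench: dark steel base plate 100 x 250 x 10 mm, origin at the centre of its underside. The coupling's axis runs along own y, 75 mm above the bench. Aluminium supply block 62 x 48 x 100 mm at y +64 to +112 mm; grey cylindrical filter, 42 mm diameter, at y -49 to -117 mm, top 96 mm above the bench. Own x points away from the robot, up to 0.4 rad askew.
- axis_mid (a point): Fixed point on the coupling's axis above the plate's centre, 75 mm above the bench; axes as the body's. The steel sleeve (52 mm diameter, own y -20 to +35 mm when home) turns and slides on this axis. It carries an L-shaped aluminium finger tab (plate and rib) that reaches from 22 to 78 mm from the axis.
- pin_top (a point): Top of the fixed upright 8 mm steel pin on the coupling's axis line, 25 mm from axis_mid towards the filter, 30 mm above the axis. The sleeve's crowned front rim has two notches 9 mm deep (unlocked, locked); the pin sits in one of them when the sleeve is home.
- tab_corner (a point): Inner corner of the L-shaped tab, 60 mm from the axis; moves with the sleeve. On the plate's face towards the filter, at y +12 mm from axis_mid when home. The plate is 6 mm thick, square to the axis; it extends 60 mm from the corner, away from the robot and down. A closed gripper pointing down 25 mm deep in the corner, on the plate's filter (-y) side, can push the plate to +y to draw the sleeve back.
- rib_end (a point): Middle of the outer end of the tab's rib, 78 mm from the axis; moves with the sleeve. The rib is 8 mm thick, radial, at the plate's edge, and stands out 30 mm from the plate's face towards the filter (-y). At sleeve_turn 0 it leans 0.6 rad from upright to own +x (away from the robot). A closed gripper on its far (+x) side can sweep it to -x while the plate is held back.
- sleeve_pull (a joint): Sliding of the sleeve along the coupling's +y, away from the filter: 0 = home, 0.014 = stop. A spring returns it: 5 N at 0, 9 N at the stop. The crown clears the pin from 0.008 on; a sleeve let go half turned stays at about 0.0075, resting on the pin.
- sleeve_turn (a joint): Turning of the sleeve in rad: 0 = unlocked stop (rib leans 0.6 rad away from the robot), 1.2 = locked stop (rib leans 0.6 rad towards the robot, to own -x). The pin lets it turn only while it is drawn back; it drops into the locking notch within about 0.12 of the locked stop. Light friction keeps it where it is left.
- foil_tape: Bystander: roll of foil tape, 59 mm diameter, 48 mm high, on the bench left of the coupling; origin under its centre.
- glue_pot: Bystander: small round pot, 70 mm diameter, 82 mm high with its stick, behind the coupling; origin under its centre.
- solder_reel: Bystander: reel of solder, 57 mm diameter, 32 mm high, behind the coupling to the left; origin under its centre.
- cutters: Bystander: side cutters 140 mm long, 11 mm high, lying to the right of the coupling; origin under their centre.

How it is judged:
By the outcome, as a careful person would: the job done as asked, in the order asked, and still so for the second after the job is handed in, with the robot touching nothing.
It also fails if it takes over 40 s, if anything falls off the work surface, if the arm or the gripper's body presses on something with over 40 N, if the wrist force passes 120 N, or if a joint passes its speed limit or range.

## Working session

There is one attempt and no reset: what is moved stays moved. The work goes in short steps, Python scripts to look and compute and a shell command to move; the robot and the scene stay as the last step left them, time stands still between calls to the robot, and variables do not carry over. Pictures are saved under pics/ and viewed, about 8 in all and at most 12, crops included, and the job is handed in when it is done.

```bash
mkdir -p pics
cat > h.py <<'E'
import numpy as np,cv2
from scipy.spatial.transform import Rotation as R
from cell import status,optics
def cal(c):
    k=optics.get_calibration(c);a=np.array(k["attitude"],float)
    M=a if a.shape==(3,3) else R.from_quat(a,scalar_first=True).as_matrix()
    return np.array(k["mtx"]),np.array(k["position"]),M
def proj(c,p):
    K,t,M=cal(c);q=K@(M.T@(np.atleast_2d(p)-t).T);return (q[:2]/q[2]).T
def ray(c,uv):
    K,t,M=cal(c);return t,M@np.linalg.solve(K,[uv[0],uv[1],1.])
def atz(c,uv,z):
    t,d=ray(c,uv);return t+d*(z-t[2])/d[2]
def tri(u1,u2):
    A=[];b=[]
    for c,u in(("top",u1),("side",u2)):
        t,d=ray(c,u);d/=np.linalg.norm(d);P=np.eye(3)-np.outer(d,d);A.append(P);b.append(P@t)
    return np.linalg.lstsq(np.vstack(A),np.hstack(b),rcond=None)[0]
E
python3 - <<'E'
from h import *
np.set_printoptions(precision=4,suppress=True)
for c in("top","side"):
    cv2.imwrite(f"pics/{c}0.png",optics.get_image(c)[...,::-1]); print(c,optics.get_calibration(c))
D={}
for n in "air_coupling axis_mid pin_top tab_corner rib_end foil_tape glue_pot solder_reel cutters".split():
    for c in("top","side"):
        r=optics.find_in(c,n); D[n,c]=r; print(n,c,[(np.round(x["at"],1),round(x["conf"],2)) for x in r[:2]])
    if D[n,"top"] and D[n,"side"]: print("   ",tri(D[n,"top"][0]["at"],D[n,"side"][0]["at"]))
print(status.read_state())
E
```

```text
top {'mtx': array([[447.901 ,   0.    , 311.9556],
       [  0.    , 447.901 , 198.3457],
       [  0.    ,   0.    ,   1.    ]]), 'position': array([0.4262, 0.0272, 1.397 ]), 'attitude': array([ 0.0555, -0.7036,  0.7072, -0.0413])}
side {'mtx': array([[491.8058,   0.    , 326.745 ],
       [  0.    , 491.8058, 203.8753],
       [  0.    ,   0.    ,   1.    ]]), 'position': array([-0.1987,  0.4177,  1.3936]), 'attitude': array([ 0.1553, -0.5073,  0.811 , -0.2466])}
air_coupling top [(array([342.4, 216.2]), 0.61)]
air_coupling side [(array([348.7, 207.6]), 0.62)]
    [ 0.5582 -0.0325  0.0647]
axis_mid top [(array([341.8, 217.5]), 0.56)]
axis_mid side [(array([349.7, 213.6]), 0.62)]
    [ 0.5564 -0.0342  0.0304]
pin_top top [(array([341.4, 214. ]), 0.85)]
pin_top side [(array([347.6, 213.9]), 0.6)]
    [ 0.5692 -0.0339  0.0108]
tab_corner top [(array([339. , 211.6]), 0.62)]
tab_corner side [(array([345.8, 197.1]), 0.6)]
    [ 0.565  -0.0216  0.1227]
rib_end top [(array([340.5, 207. ]), 0.64), (array([206.4, 257. ]), 0.2)]
rib_end side [(array([346.8, 196.3]), 0.67)]
    [ 0.5787 -0.029
[... 225 characters left out ...]
[ 0.5595 -0.0123  0.3103]
solder_reel top [(array([309. , 147.5]), 0.57)]
solder_reel side [(array([296.8, 179.6]), 0.77)]
    [0.7812 0.0626 0.0043]
cutters top [(array([419.8, 244.1]), 0.53)]
cutters side []
{'time_s': 1.0, 'joint_positions': array([-1.2621,  0.0872,  1.3707, -0.    ,  1.6836, -0.1031]), 'qvel': array([ 0.0014,  0.0003, -0.0014, -0.0001, -0.0003,  0.    ]), 'joint_efforts': array([  0.0003, -35.1738, -31.3466,  -0.0002,   0.0002,   0.    ]), 'position': array([ 0.2201, -0.5041,  0.2314]), 'eef_rot': array([ 0.    ,  0.8367, -0.5476,  0.    ]), 'ft_force': array([ 0.0264, -0.3272,  1.033 ]), 'torque': array([-0.0612,  0.0172,  0.0046]), 'gripper_width': 0.08569231650842332}
```

View crops.

Run:
```python
import cv2,numpy as np
a=cv2.imread("pics/top0.png")[130:290,260:440]; b=cv2.imread("pics/side0.png")[130:290,260:440]
cv2.imwrite("pics/crop0.png",np.vstack([cv2.resize(x,(0,0),fx=4.4,fy=4.4,interpolation=2)[:,:] for x in (a,)]))
cv2.imwrite("pics/crop1.png",cv2.resize(b,(0,0),fx=3.7,fy=3.7,interpolation=2))
cv2.imwrite("pics/crop0.png",cv2.resize(a,(0,0),fx=3.7,fy=3.7,interpolation=2))
```

```text
(no output)
```

View pics/crop0.png

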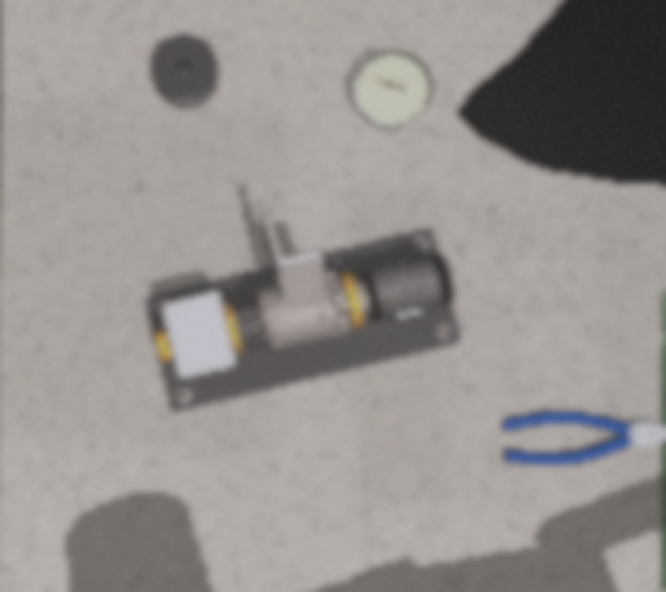

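View pics/crop1.png

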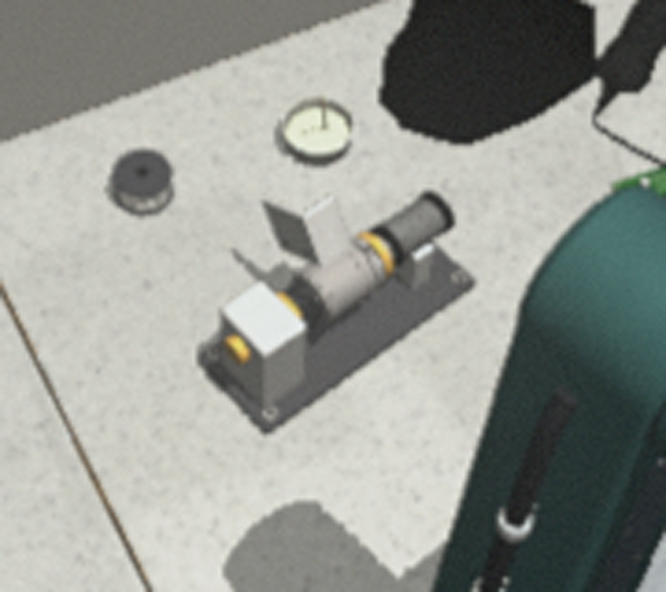

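```bash
cat > fit.py <<'E'
from h import *
from scipy.optimize import least_squares
np.set_printoptions(precision=4,suppress=True)
obs=[("top",(425,231),(.05,-.125,.01)),("top",(460,338),(-.05,-.125,.01)),("top",(178,408),(-.05,.125,.01)),
("top",(165,307),(.031,.112,.1)),("top",(220,291),(.031,.064,.1)),("top",(239,366),(-.031,.064,.1)),("top",(180,377),(-.031,.112,.1)),
("side",(267,432),(-.05,.125,.01)),("side",(474,283),(-.05,-.125,.01)),("side",(266,352),(-.031,.112,.1)),("side",(305,326),(-.031,.064,.1)),("side",(222,304),(.031,.112,.1)),
]
W=lambda p,q:np.array([p[0],p[1],0])+np.array(q)@R.from_euler("z",p[2]).as_matrix().T
px=lambda uv:np.array(uv)/3.7+[260,130]
f=lambda p:np.hstack([proj(c,W(p,q))[0]-px(uv) for c,uv,q in obs])
if __name__=="__main__":
    s=least_squares(f,[.55,-.03,.1],loss="soft_l1");print(s.x,f(s.x).reshape(-1,2))
    p=s.x
    def tab(t,y=.012,r=.06,off=0): # polar lean toward +x = .6-t
        a=.6-t;return (r*np.sin(a)+off*np.cos(a),y,.075+r*np.cos(a)-off*np.sin(a))
    for n,q in dict(axis=(0,0,.075),pin=(0,-.025,.105),corner=tab(0),ribend=tab(0,-.003,.078)).items():
        print(n,W(p,q),[(proj(c,W(p,q))[0]-[260,130])*3.7 for c in("top","side")])
    print("ydir",W((0,0,p[2]),(0,1,0)),"xdir",W((0,0,p[2]),(1,0,0)))
    # tab at crop pictures
    print(tri(px((278,262)),px((303,207))))
E
python3 fit.py
```

```text
[ 0.5607 -0.0387  0.2383] [[ 2.071  -1.3145]
 [ 1.0047  0.7635]
 [-1.2335  1.3612]
 [-0.9875 -0.7763]
 [ 0.1416 -0.4161]
 [ 0.191  -0.0366]
 [ 0.0405  0.9906]
 [-0.2998 -0.1077]
 [ 0.4571 -1.2621]
 [-0.5465  0.7641]
 [ 0.7555 -0.6257]
 [-1.3531  0.6944]]
axis [ 0.5607 -0.0387  0.075 ] [array([307.6041, 311.1477]), array([339.5897, 276.2705])]
pin [ 0.5666 -0.063   0.105 ] [array([340.4417, 299.5659]), array([362.8043, 241.5794])]
corner [ 0.5908 -0.0191  0.1245] [array([284.7512, 266.0721]), array([305.2628, 226.1378])]
ribend [ 0.6042 -0.0313  0.1394] [array([301.148 , 246.0956]), array([311.2919, 199.4341])]
ydir [-0.2361  0.9717  0.    ] xdir [0.9717 0.2361 0.    ]
[ 0.589  -0.0138  0.158 ]
```

```bash
cat > ov.py <<'E'
from fit import *
def overlay(p,t,pull,imgs,out,roi={"top":(295,185,90,60),"side":(305,170,90,85)},S=6):
    tiles=[]
    def tab(r,y,off):
        a=.6-t;return (r*np.sin(a)+off*np.cos(a),y+pull,.075+r*np.cos(a)-off*np.sin(a))
    box=lambda x0,x1,y0,y1,z0,z1:[[(x0,y0,z),(x1,y0,z),(x1,y1,z),(x0,y1,z),(x0,y0,z)] for z in(z0,z1)]
    th=np.linspace(0,2*np.pi,40);circ=lambda r,y:[(r*np.sin(a),y,.075+r*np.cos(a)) for a in th]
    L=box(-.05,.05,-.125,.125,0.01,.01)+box(-.031,.031,.064,.112,0.1,.1)+[circ(.021,-.049),circ(.021,-.117),circ(.026,-.02+pull),circ(.026,.035+pull)]
    for o in(-.004,.004): L.append([tab(.022,.018,o),tab(.078,.018,o),tab(.078,-.018,o),tab(.022,-.018,o),tab(.022,.018,o)])
    L.append([tab(.078,.012,0),tab(.078,.012,.06),tab(.022,.012,.06)])
    for c in imgs:
        x,y,w,h=roi[c];I=cv2.resize(imgs[c][y:y+h,x:x+w],(0,0),fx=S,fy=S,interpolation=cv2.INTER_CUBIC)
        for l in L:
            u=((proj(c,W(p,l))-[x,y]+.5)*S*8).astype(np.int32)
            cv2.polylines(I,[u[:,None]],False,(0,0,255),1,cv2.LINE_AA,3)
        tiles.append(I)
    h=max(i.shape[0] for i in tiles); s=cv2.vconcat(tiles) if 0 else tiles
    for c,i in zip(imgs,tiles): cv2.imwrite(f"pics/{out}_{c}.png",i)
    cv2.imwrite(f"pics/{out}.png",cv2.hconcat([cv2.copyMakeBorder(i,0,h-i.shape[0],0,0,0) for i in tiles]))
E
python3 - <<'E'
from ov import *
p=least_squares(f,[.55,-.03,.1],loss="soft_l1").x
overlay(p,0,0,{c:cv2.imread(f"pics/{c}0.png") for c in("top","side")},"ov0",S=4.4)
E
```

```text
(no output)
```

View pics/ov0.png

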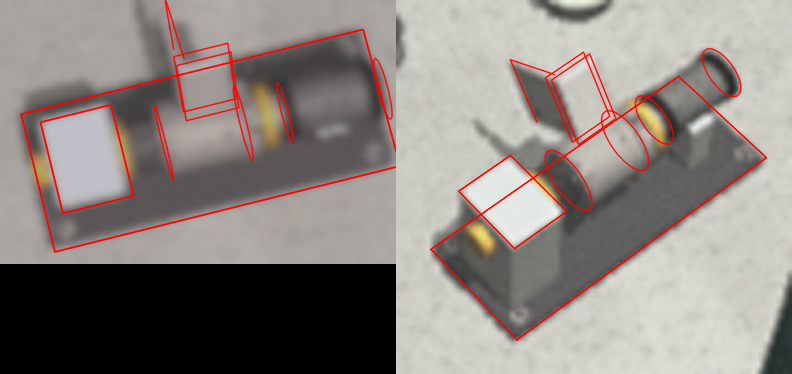

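Run:
```python
from ov import *
for n in ("top",):
    g=cv2.cvtColor(cv2.imread("pics/top0.png"),6)
    print("cols",list(range(322,352)))
    for r in range(178,224): print(r,*["%3d"%v for v in g[r,322:352]])
```

```text
cols [322, 323, 324, 325, 326, 327, 328, 329, 330, 331, 332, 333, 334, 335, 336, 337, 338, 339, 340, 341, 342, 343, 344, 345, 346, 347, 348, 349, 350, 351]
178 157 158 160 161 161 162 164 165 166 164 164 166 167 166 166 166 168 168 170 171 170 170 170 170 168 168 169 170 171 173
179 159 157 153 151 153 160 165 166 166 165 165 166 167 167 167 170 168 169 169 169 168 168 169 169 168 168 170 171 173 175
180 163 156 144 138 145 157 165 168 168 166 165 164 166 165 168 169 168 168 168 169 167 167 166 168 169 171 171 171 171 172
181 165 157 141 129 140 156 164 167 167 165 164 164 161 162 165 167 166 167 168 170 170 168 167 169 171 171 170 171 169 168
182 164 157 141 129 139 155 163 165 164 165 163 162 159 159 163 166 167 169 170 172 172 170 170 170 171 171 172 170 169 168
183 164 160 147 134 138 151 160 161 160 161 163 159 157 159 162 166 169 171 172 174 172 172 172 171 172 172 172 170 169 167
184 165 164 152 136 131 144 155 154 155 159 161 161 161 162 164 167 170 171 173 173 172 173 173 174 175 173 172 170 171 168
185 165 164 157 139 127 135 148 150 152 156 159 161 163 163 165 167 168 170 
[... 4059 characters left out ...]
 131 148 156 158 159 160 158 157 154 153 151 150 149 146 144 141 137 134 128 127
219 160 147 128 108 101  99  99  97  92 103 122 140 146 151 154 152 150 150 147 144 144 141 140 137 134 130 127 125 122 120
220 164 154 132 108  97  92  89  86  88  98 115 127 136 144 145 144 142 141 138 135 133 129 127 125 120 118 115 112 110 108
221 167 154 133 108  91  85  82  83  86  92 104 117 128 136 135 134 131 128 127 123 120 117 113 110 106 102  99  97  95  94
222 165 150 131 108  89  81  81  80  80  84  94 110 123 127 125 121 118 114 111 107 105 101  98  94  91  90  89  89  87  87
223 164 143 127 106  86  77  77  76  79  81  87 101 113 117 111 107 102 100  95  93  90  90  89  88  88  85  86  86  87  87
```

```bash
python3 -m handwheel '[1,0.2,0.23,0,-0.17,1,0.2,0.23,0,-0.17,1,0.2,0.23,0,-0.17,1,0.2,0.23,0,-0.17,1,0.2,0.23,0,-0.17]'
```

```text
time_s: 1.62
position: [0.4213, -0.2722, 0.2316]
eef_rot: [-0.0, 0.787, -0.616, 0.0]
ft_force: [-0.0, -0.1, 0.8]
gripper_width: -0.0
```

```bash
python3 -m handwheel '[1,0.203,0.234,0,0,1,0.203,0.234,0,0,1,0.203,0.234,0,0,1,0.203,0.234,0,0,1,0.203,0.234,0,0]'; python3 -m handwheel '[1,0,0,-0.04,0,1,0,0,-0.07,0,1,0,0,-0.07,0]'
python3 - <<'E'
from ov import *
s=status.read_state();print(s["position"],s["ft_force"],s["time_s"])
p=least_squares(f,[.55,-.03,.1],loss="soft_l1").x
I={c:optics.get_image(c)[...,::-1].copy() for c in("top","side")}
tip=s["position"]
for c in I:
    print(c,proj(c,tip))
    cv2.imwrite(f"pics/{c}1.png",I[c])
overlay(p,0,0,I,"ov1",S=4.4)
E
```

```text
time_s: 2.25
position: [0.6244, -0.0382, 0.2314]
eef_rot: [0.0, 0.787, -0.617, 0.0]
ft_force: [0.4, -0.3, 0.4]
gripper_width: -0.0001
time_s: 2.62
position: [0.6213, -0.0395, 0.1575]
eef_rot: [0.002, 0.787, -0.617, -0.003]
ft_force: [-0.3, -0.1, 0.8]
gripper_width: 0.0001
[ 0.6213 -0.0395  0.1575] [-0.3182 -0.0837  0.8147] 2.625
top [[344.5527 189.5533]]
side [[344.1634 175.6402]]
```

View pics/ov1.png

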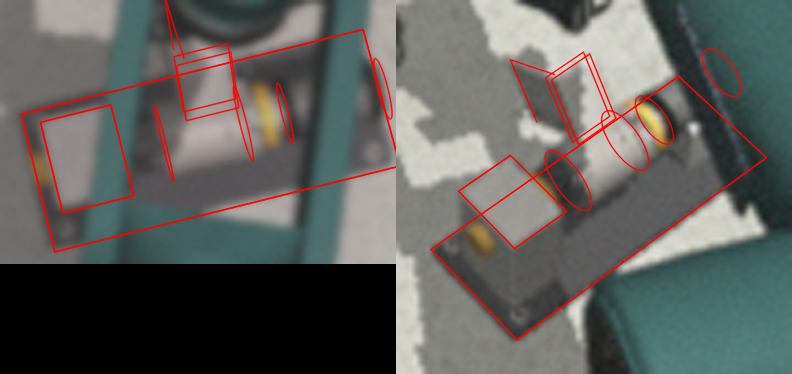

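```bash
python3 -m handwheel '[1,0,0,-0.015,0,1,0,0,-0.03,0,1,0,0,-0.03,0]'; python3 -m handwheel '[1,0,0,-0.015,0,1,0,0,-0.03,0,1,0,0,-0.03,0]'
```

```text
time_s: 3.1
position: [0.6219, -0.04, 0.1291]
eef_rot: [0.001, 0.787, -0.617, -0.002]
ft_force: [-0.1, 0.1, -0.8]
gripper_width: -0.0003
time_s: 3.48
position: [0.6217, -0.0398, 0.0987]
eef_rot: [0.001, 0.787, -0.617, -0.002]
ft_force: [0.2, -0.6, -0.7]
gripper_width: 0.0001
```

```bash
for i in 1 2; do python3 -m handwheel '[1,-0.001,0.004,0,0,1,-0.0019,0.0078,0,0,1,-0.0019,0.0078,0,0]' | grep -E "pos|force"; done;  for i in 1 2 3; do python3 -m handwheel '[1,-0.0007,0.0029,0,0,1,-0.0007,0.0029,0,0]' | grep -E "pos|force"; done
```

```text
position: [0.6215, -0.0318, 0.1021]
ft_force: [1.1, 0.5, 0.2]
position: [0.6195, -0.025, 0.1015]
ft_force: [-0.2, -1.8, 0.1]
position: [0.6189, -0.0229, 0.1015]
ft_force: [0.6, -5.4, -1.0]
position: [0.6183, -0.0204, 0.1015]
ft_force: [1.6, -6.5, 0.3]
position: [0.6176, -0.0178, 0.1015]
ft_force: [2.4, -7.3, -0.5]
```

```bash
for i in 1 2 3; do python3 -m handwheel '[1,-0.0005,0.002,0,0,1,-0.0005,0.002,0,0]' | grep -E "pos|force"; done
```

```text
position: [0.6172, -0.0161, 0.1015]
ft_force: [0.9, -7.5, -1.0]
position: [0.6168, -0.0143, 0.1015]
ft_force: [1.9, -7.9, -0.1]
position: [0.6163, -0.0126, 0.1015]
ft_force: [1.8, -8.8, -0.9]
```

```bash
for i in 1 2 3; do python3 -m handwheel '[1,-0.0049,-0.0012,0.0015,0,1,-0.0097,-0.0024,0.003,0]' | grep -E "pos|force"; done
```

```text
position: [0.609, -0.0147, 0.1063]
ft_force: [6.2, -6.6, 1.4]
position: [0.5995, -0.017, 0.1099]
ft_force: [6.7, -7.3, 1.8]
position: [0.5896, -0.0195, 0.1128]
ft_force: [6.2, -6.4, 1.9]
```

```bash
python3 -m handwheel '[1,-0.005,-0.0005,0.0015,0,1,-0.01,-0.0015,0.003,0]' | grep -E "pos|force"; for i in 1 2; do python3 -m handwheel '[1,-0.0049,-0.0012,0,0,1,-0.0097,-0.0024,0,0]' | grep -E "pos|force"; done
python3 - <<'E'
from ov import *
p=least_squares(f,[.55,-.03,.1],loss="soft_l1").x
I={c:optics.get_image(c)[...,::-1].copy() for c in("top","side")}
overlay(p,.9,.012,I,"ov2",S=4.4)
E
```

```text
position: [0.5792, -0.0212, 0.1154]
ft_force: [4.1, -8.3, 1.2]
position: [0.5698, -0.0235, 0.1159]
ft_force: [4.3, -7.8, 2.4]
position: [0.5632, -0.0251, 0.1164]
ft_force: [13.3, -5.5, -1.8]
```

View pics/ov2.png

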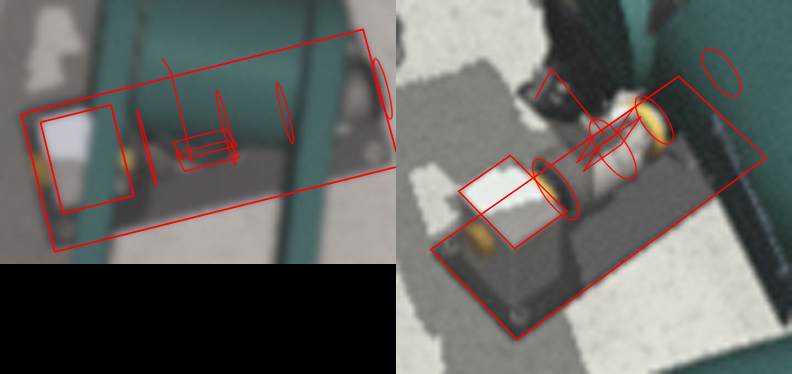

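Run:
```python
from ov import *
a=optics.get_image("side")[165:235,310:390,::-1]
cv2.imwrite("pics/s3.png",cv2.resize(a,(0,0),fx=8,fy=8,interpolation=2))
print(status.read_state()["ft_force"],status.read_state()["position"])
```

```text
[10.8238 -5.2738 -0.7584] [ 0.5631 -0.0251  0.1164]
```

View pics/s3.png

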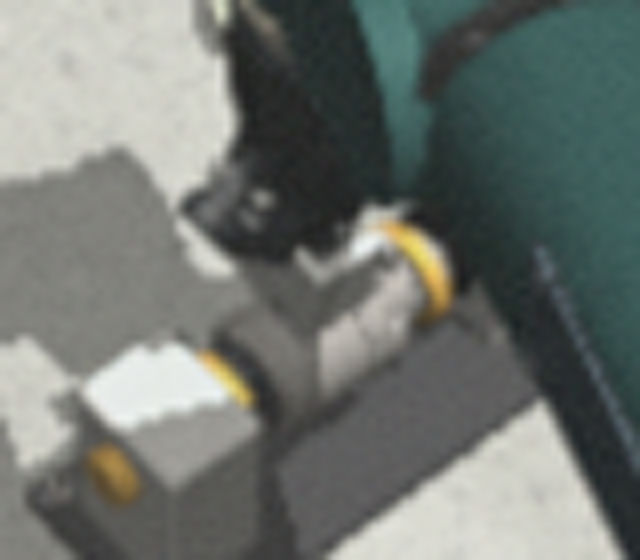

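Run:
```python
from ov import *
p=least_squares(f,[.55,-.03,.1],loss="soft_l1").x
I=cv2.imread("pics/s3.png");out=[]
for t in(.7,.9,1.2):
    J=I.copy()[100:420,150:550]
    def tab(r,y,o):
        a=.6-t;return (r*np.sin(a)+o*np.cos(a),y+.012,.075+r*np.cos(a)-o*np.sin(a))
    L=[[tab(.022,.012,-.004),tab(.078,.012,-.004),tab(.078,-.018,-.004),tab(.022,-.018,-.004)],[tab(.078,.012,.004),tab(.078,-.018,.004),tab(.022,-.018,.004)],[tab(.078,.018,0),tab(.078,.018,.06),tab(.022,.018,.06)]]
    for l in L:
        u=((proj("side",W(p,l))+[1.5,1]-[310,165]+.5)*8-[150,100]).astype(np.int32)
        cv2.polylines(J,[u[:,None]],False,(0,0,255),1,cv2.LINE_AA)
    out.append(cv2.resize(J,(0,0),fx=.66,fy=.66))
cv2.imwrite("pics/s3o.png",cv2.hconcat(out))
```

```text
(no output)
```

View pics/s3o.png

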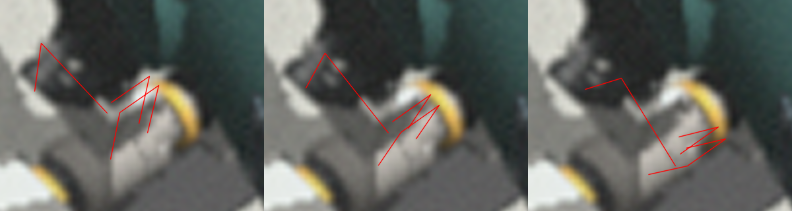

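```bash
python3 -m handwheel '[1,0.003,0.0008,0.004,0,1,0.003,0.0008,0.012,0,1,0.003,0.0008,0.012,0]' | grep -E "pos|force"; for i in 1 2; do python3 -m handwheel '[1,-0.0025,-0.0006,0,0,1,-0.0049,-0.0012,0,0]' | grep -E "pos|force"; done
```

```text
position: [0.5609, -0.0252, 0.1254]
ft_force: [0.9, -8.3, -1.4]
position: [0.5572, -0.026, 0.1256]
ft_force: [6.9, -7.5, -3.5]
position: [0.5526, -0.0272, 0.1257]
ft_force: [5.6, -6.8, -2.9]
```

```bash
for i in 1 2; do python3 -m handwheel '[1,-0.0025,-0.0004,0,0,1,-0.0049,-0.001,0,0]' | grep -E "pos|force"; done
```

```text
position: [0.5476, -0.0283, 0.1256]
ft_force: [5.9, -7.7, -4.2]
position: [0.5426, -0.0294, 0.1255]
ft_force: [4.5, -7.4, -4.3]
```

```bash
for i in 1 2; do python3 -m handwheel '[1,-0.002,-0.0005,0,0,1,-0.0039,-0.0008,0,0]' | grep -E "pos|force"; done
```

```text
position: [0.5385, -0.0302, 0.1254]
ft_force: [5.0, -7.6, -4.0]
position: [0.5345, -0.031, 0.1252]
ft_force: [6.3, -7.2, -3.7]
```

```bash
python3 -m handwheel '[1,-0.002,-0.0005,0,0,1,-0.0039,-0.0008,0,0]' | grep -E "pos|force"
python3 - <<'E'
from ov import *
a=optics.get_image("side")[165:235,310:390,::-1]
cv2.imwrite("pics/s4.png",cv2.resize(a,(0,0),fx=8,fy=8,interpolation=2))
E
```

```text
position: [0.5328, -0.0314, 0.1261]
ft_force: [10.4, -6.6, -4.8]
```

View pics/s4.png

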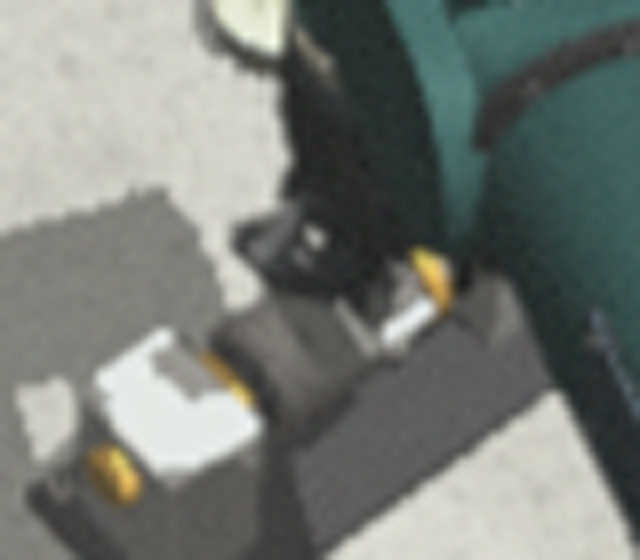

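```bash
python3 -m handwheel '[1,-0.0025,-0.0006,0,0,1,-0.0025,-0.0006,0,0]' | grep -E "pos|force"; for i in 1 2 3; do python3 -m handwheel '[1,0.0005,-0.002,0,0,1,0.001,-0.004,0,0]' | grep -E "pos|force"; done
```

```text
position: [0.5318, -0.0317, 0.1269]
ft_force: [13.1, -6.3, -3.9]
position: [0.5327, -0.0353, 0.1269]
ft_force: [12.6, -4.8, -3.7]
position: [0.5335, -0.0389, 0.1269]
ft_force: [11.6, -2.6, -3.7]
position: [0.5344, -0.0425, 0.1269]
ft_force: [11.1, -3.1, -3.2]
```

```bash
for i in 1 2 3; do python3 -m handwheel '[1,0.0005,-0.002,0,0,1,0.001,-0.004,0,0]' | grep -E "pos|force"; done
```

```text
position: [0.5349, -0.0454, 0.127]
ft_force: [9.3, 2.0, -0.6]
position: [0.5351, -0.0472, 0.1273]
ft_force: [6.2, 6.6, 2.2]
position: [0.5356, -0.0506, 0.1277]
ft_force: [5.1, 6.2, 3.6]
```

```bash
python3 -m handwheel '[1,0.004,0.001,0,0,1,0.007,0.0017,0,0]' | grep -E "pos|force";python3 -m handwheel '[1,0,0,0.02,0,1,0,0,0.06,0,1,0,0,0.11,0,1,0,0,0.11,0]' | grep -E "pos|force"; python3 -m handwheel '[1,-0.05,-0.05,0,0,1,-0.1,-0.1,0,0,1,-0.15,-0.15,0,0,1,-0.2,-0.2,0,0,1,-0.2,-0.25,0,0]'
python3 - <<'E'
from ov import *
p=least_squares(f,[.55,-.03,.1],loss="soft_l1").x
I={c:optics.get_image(c)[...,::-1].copy() for c in("top","side")}
for c in I: cv2.imwrite(f"pics/{c}5.png",I[c])
overlay(p,1.2,0,I,"ov5",S=4.4)
E
```

```text
position: [0.5396, -0.0518, 0.1256]
ft_force: [-0.2, -0.0, -0.6]
position: [0.5412, -0.0527, 0.2402]
ft_force: [0.5, 0.4, 0.6]
time_s: 12.68
position: [0.3413, -0.2885, 0.234]
eef_rot: [-0.0, 0.787, -0.617, -0.001]
ft_force: [1.7, -0.3, 0.1]
gripper_width: -0.0002
```

View pics/ov5.png

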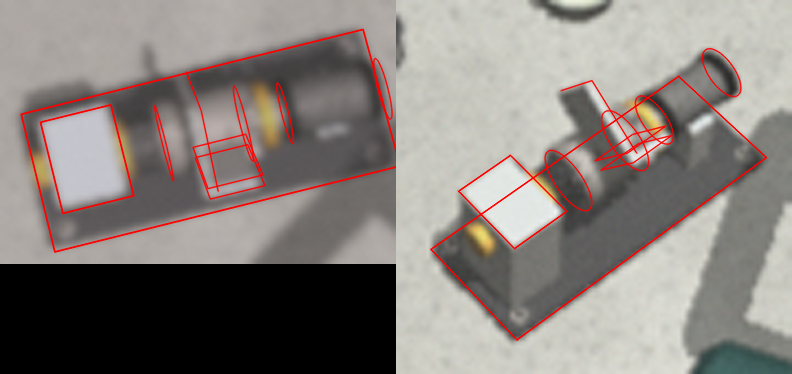

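Run:
```python
from ov import *
p=least_squares(f,[.55,-.03,.1],loss="soft_l1").x
ys=np.arange(.066,-.06,-.003)
# near side of sleeve, and axis-line profile
for a in(-.6,-1.2):
  pts=[(.026*np.sin(a),y,.075+.026*np.cos(a)) for y in ys]
  for c in("top","side"):
    u=proj(c,W(p,pts)).astype(np.float32)
    print(a,c)
    for k in(0,5):
        g=cv2.GaussianBlur(cv2.cvtColor(cv2.imread(f"pics/{c}{k}.png"),6),(3,3),0)
        print(cv2.remap(g,u[:,0],u[:,1],1).ravel().tolist())
J=[]
for t,pl in((1.2,0),(1.2,.0075),(1.05,.0075)):
    I=cv2.imread("pics/side5.png");overlay(p,t,pl,{"side":I},"tmp",roi={"side":(328,180,45,45)},S=5.8);J.append(cv2.imread("pics/tmp_side.png"))
raw=cv2.resize(cv2.imread("pics/side5.png")[180:225,328:373],J[0].shape[1::-1],interpolation=2)
raw2=cv2.resize(cv2.imread("pics/top5.png")[200:240,320:380],(391,261),interpolation=2)
cv2.imwrite("pics/cmp.png",cv2.vconcat([cv2.hconcat([raw,raw2,]),cv2.hconcat([J[0],cv2.resize(J[1],(391,261))])]))
```

```text
-0.6 top
[149, 128, 110, 94, 84, 80, 80, 82, 87, 98, 112, 126, 135, 139, 141, 143, 143, 143, 143, 144, 144, 144, 144, 144, 142, 142, 140, 138, 138, 138, 134, 129, 128, 132, 130, 116, 96, 78, 67, 65, 73, 82]
[152, 131, 112, 95, 85, 81, 81, 83, 88, 100, 115, 129, 136, 133, 122, 115, 126, 146, 152, 144, 135, 133, 132, 130, 129, 130, 133, 137, 141, 142, 135, 126, 128, 134, 132, 118, 98, 79, 66, 65, 73, 83]
-0.6 side
[212, 181, 131, 91, 71, 68, 67, 71, 80, 98, 126, 153, 169, 175, 180, 183, 184, 185, 186, 186, 186, 186, 186, 184, 181, 179, 180, 174, 168, 167, 173, 169, 166, 178, 183, 170, 131, 89, 66, 69, 91, 110]
[211, 179, 130, 91, 71, 67, 66, 70, 80, 99, 126, 152, 170, 170, 156, 129, 104, 92, 88, 89, 89, 91, 102, 139, 176, 189, 174, 161, 156, 160, 165, 162, 162, 175, 181, 167, 128, 87, 66, 70, 92, 110]
-1.2 top
[122, 102, 90, 87, 86, 86, 87, 86, 86, 87, 91, 95, 97, 97, 97, 97, 98, 97, 98, 98, 99, 98, 99, 99, 100, 100, 102, 102, 104, 104, 102, 97, 94, 93, 93, 91, 88, 86, 85, 84, 84, 84]
[125, 103, 92, 89, 88, 87, 87, 87, 87, 88, 92, 95, 97, 95, 92, 97, 118, 143, 151, 141, 128, 121, 121, 121, 120, 120, 121, 124, 130, 135, 129, 114, 101, 95, 94, 92, 89, 87, 85, 84, 84, 84]
-1.2 side
[169, 145, 114, 83, 66, 64, 65, 66, 70, 79, 94, 113, 125, 129, 130, 130, 129, 129, 131, 132, 133, 133, 134, 133, 133, 132, 132, 129, 124, 122, 122, 120, 118, 120, 117, 98, 77, 63, 57, 63, 74, 92]
[168, 143, 113, 82, 65, 64, 65, 66, 69, 78, 92, 110, 121, 121, 115, 101, 92, 87, 86, 86, 86, 85, 88, 105, 134, 169, 180, 185, 194, 196, 193, 188, 189, 188, 189, 171, 137, 96, 68, 66, 74, 92]
```

View pics/cmp.png

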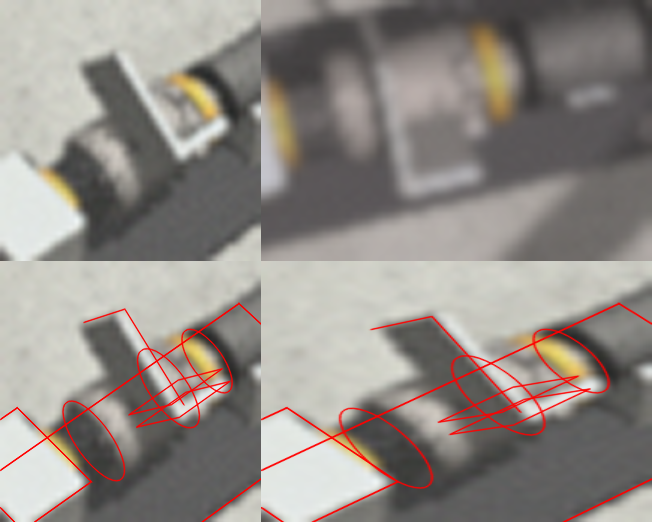

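```bash
python3 -c "
from cell import *
s=status.read_state();print(s['time_s'],s['ft_force']);print(job_done())"
```

```text
12.775 [0.44209077 0.28598765 0.95789761]
the job is handed in; nothing more can be done
None
```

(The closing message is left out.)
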